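# Latch the vial-rack covers and hang them on the rail

### The arm

A 6-joint arm with a two-finger parallel gripper is mounted at the origin on the work surface. World frame = base frame: x ahead of the robot, y to its left, z up, the work surface at z = 0. Lengths are in m, angles in rad, forces in N, time in s.
With the tool pointing down it reaches from about 0.4 to 0.825 m from the base axis. Payload 7 kg.
Tool frame: the origin (TCP) lies on the centre line of the jaws, within the pads' length; the fingertips stand 22 mm ahead of it and the grasp point (between the pads) lies 3 mm ahead of it; z points along the fingers, y is the line along which they close (so a half turn about z gives the same grasp; the last joint's range is limited). The gripper opens to 88 mm and grips with 3 to 60 N. Pads are 19 mm wide; open, the fingers measure 130 mm over their backs; the gripper's body (78 mm by 193 mm) begins 47 mm behind the grasp point.
Start: joints at [1.563, 0.359, 0.012, 0, -1.224, -0.288], TCP at [0.197, 0.646, 0.249] pointing down, gripper open.
Joint ranges: [-3.07, 3.07], [-1.43, 2.12], [-1.02, 1.25], [-3.03, 1.67], [-3.05, -0], [-3.03, 3.03]. Speed limits (rad/s): [2.39, 2.39, 3.01, 3.14, 3.14, 3.14].

### API

Orientations are given as [roll, pitch, yaw] about the fixed x, y, z axes, in that order (R = Rz(yaw) Ry(pitch) Rx(roll)).
In Python, from station import arm gives the robot as it stands.
- The arm moves only by the tool arm_command, never from a script. Its argument "series" is one flat list of numbers, 7 for each row, row after row: the turn, a rotation vector about the tool's x, y, z each as a share of 90 degrees, from -1 to 1, then the shift along the tool's x, y, z each as a share of 0.1 m, from -1 to 1, then the opening, from 0 (shut) to 1 (fully open). A call has 1 to 8 rows; each row is the pose to reach, as a shift and turn from the pose commanded when the call began, along the tool's axes at that moment; what a row does not reach only later rows make up. A row lasts 1/8 s, in which the tool goes at most 62.5 mm and 10.7 degrees, less where a joint would pass 70% of its speed; a pose out of reach is approached as far as the arm can. A call with a number of a shift or a turn outside -1 to 1 is refused whole. A call with a gripper value outside its range is refused whole. The fingers move at their own pace and stop on an object; "force" is the grip in N (left out, the last holds). Time passes only in rows, so rows that repeat a pose let the fingers close. It gives the time, the measured TCP pose, the force, the opening and the grip force at its end, in the units of the state.
- arm.get_state(): the state, without advancing time (a new reading comes with each control period).
- arm.grab_frame(name): name is "scene" or "top" or "wrist"; returns the picture (384x512x3 uint8, blue, green, red); there is no depth.
- arm.camera_model(name): a dict with "fovy" (degrees; the focal length in pixels is half the picture's height over the tangent of half this angle, whatever the lens; pixels are square), "cx", "cy" (the principal point, pixels), "pose" (4x4, takes a point from camera to world coordinates). Camera axes: x right, y down, z forward; pixel columns grow to the right and rows downward; lengths in m; the calibration is good to about 2 mm. A picture is of the moment at which its call begins: read the wrist's pose just before it. camera_model takes no time and is no camera call; for the wrist camera it gives the pose at the moment of the call.
- arm.job_done(): hands the job in; it is judged then, once.
The state is a dict: "t": time; "q": joint angles; "qd": joint speeds; "joint_efforts": joint torques, N m; "eef_pos": TCP position; "ee_rot": TCP orientation; "force": force on the tool from outside, world axes, zero at the start; "moment": the same for the moment, N m; "width": finger opening in m; "gripper_force": force on a finger pad.
Only numpy, scipy, OpenCV 4.12 (cv2) and the standard library are available. Lean on these libraries where they do the work, as an engineer would, in place of code of your own. Each camera call takes 0.05 s, during which the arm holds its last target. There are 200 camera calls.

### The job

Close both side latches of every vial-rack cover on the table: hold the cover by its fin, press one latch gently against the upright steel bracket until it is fully home, turn the cover round and press the latch on the other side home the same way, never with your fingers. Then hang each closed cover astride the drying rail, all side by side, setting it down softly and letting go. Grip the thin fins lightly (well under 60 N), press on bracket and rail with less than 25 N, and leave the vials, pen and other things alone.

Things in the scene. Friction and masses are not known exactly. Their poses are not given: they have to be found in the camera images.
- cover1: White plastic vial-rack cover, an inverted U: 60 mm wide (its x), 90 mm long (its y), 66 mm high to its flat roof, open below and at both ends, walls 4 mm, 0.28 kg; central lifting fin on the roof 10 mm thick (x), 50 mm long (y), top at z = 99 mm. Origin: centre of the underside, z up. Stands upright on its two long walls. 2 or 3 such covers, all alike; None if absent.
- groove1 (a point): Middle of the ridge of the 90-degree V-groove inside the cover, under its roof, running along the cover's y: 59 mm above the cover's origin. The groove is 34 mm wide at its mouth, 41 mm above the origin. On the 12 mm rail bar the cover's origin hangs 50 mm below the bar's axis.
- cover2: Another cover just like cover1.
- groove2 (a point): The same point of cover2.
- cover3: Another cover just like cover1.
- groove3 (a point): The same point of cover3.
- latch1a (a joint): Steel push latch on the +x long side of cover1: a bar 40 mm long (y), 14 mm high, centred 46 mm above the cover's origin. Value in m: 0 = sticking 12 mm out of the wall (its tip 42 mm from the cover's centre), 0.010 = fully home, 2 mm proud (tip 32 mm from the centre). It slides in against 3 N of friction and stays where it is left.
- latch1b (a joint): Steel push latch on the -x long side of cover1: a bar 40 mm long (y), 14 mm high, centred 46 mm above the cover's origin. Value in m: 0 = sticking 12 mm out of the wall (its tip 42 mm from the cover's centre), 0.010 = fully home, 2 mm proud (tip 32 mm from the centre). It slides in against 3 N of friction and stays where it is left.
- latch2a (a joint): The same on the +x side of cover2.
- latch2b (a joint): The same on the -x side of cover2.
- latch3a (a joint): The same on the +x side of cover3.
- latch3b (a joint): The same on the -x side of cover3.
- bracket: Heavy bent steel angle bracket, 2.4 kg, standing loose on the table: base plate 80 (x) by 90 (y) by 8 mm, and along its front (-x) edge an upright plate 90 mm wide, 8 mm thick, 62 mm high. Origin: centre of the underside; the free front face of the upright looks along the bracket's -x, turned to look obliquely back towards the robot and to its right. It may get knocked a few cm aside.
- bracket_face (a point): Point on the front face of the bracket's upright plate, in the middle of its width, 46 mm above the table; axes as the bracket's.
- rail: Fixed steel drying rail: horizontal round bar of 12 mm diameter along its y, 420 mm long, on two end posts. Origin on the table below the middle of the bar.
- rail_mid (a point): Middle of the bar, on its axis, 140 mm above the table; y runs along the bar. Covers fit within 165 mm either side of it (centre of cover).
- vial1: Small amber vial, 24 mm across, 42 mm tall; origin centre of underside. Bystander: leave it alone.
- vial2: Another such vial. Bystander: leave it alone.
- pen: Black marker pen lying flat, 130 mm long. Bystander: leave it alone.
- gauze: Flat white gauze pack, 70 x 70 x 18 mm. Bystander: leave it alone.
- gel: White gel bottle, 64 mm across, 150 mm tall. Bystander: leave it alone.
- vialbox: Cardboard carton 90 x 70 x 55 mm. Bystander: leave it alone.

How it is judged:
At the end, for the whole second after the job is handed in: Every cover present has both latches at least 8 mm in and hangs upright (within 0.2 rad) astride the rail bar, resting on it, in line with it within 0.2 rad, its centre within 15 mm of the bar sideways and 165 mm of its middle lengthways, at rest and released (value of joint each of latch1a, latch1b, latch2a, latch2b, latch3a, latch3b above 0.008 m and x of cover1 in the frame of rail_mid between -0.015 and 0.015 m and y of cover1 in the frame of rail_mid between -0.165 and 0.165 m and z of cover1 in the frame of rail_mid between -0.07 and -0.035 m and angle between each of cover1, cover2, cover3's own z axis and vertical below 0.2 rad and angle between the y axis of each of cover1, cover2, cover3 and the y axis of rail, either way round below 0.2 rad and contact force between each of cover1, cover2, cover3 and rail above 0.5 N and linear speed of each of cover1, cover2, cover3 below 0.02 m/s and x of cover2 in the frame of rail_mid between -0.015 and 0.015 m and y of cover2 in the frame of rail_mid between -0.165 and 0.165 m and z of cover2 in the frame of rail_mid between -0.07 and -0.035 m and x of cover3 in the frame of rail_mid between -0.015 and 0.015 m and y of cover3 in the frame of rail_mid between -0.165 and 0.165 m and z of cover3 in the frame of rail_mid between -0.07 and -0.035 m); the robot touches nothing.
It fails at once if a cover's fin is squeezed too hard: the fingers press on a cover with more than 60 N each (120 N together) (contact force between the fingers and cover1 above 120 N or contact force between the fingers and cover2 above 120 N or contact force between the fingers and cover3 above 120 N).
It fails at once if a cover is pressed on the bracket, or pressed or dropped on the rail, with more than 25 N (contact force between any of cover1, cover2, cover3 and bracket above 25 N or contact force between any of cover1, cover2, cover3 and rail above 25 N).
It fails at once if a latch is pushed by the fingers instead of the bracket (contact force between the fingers and latch1a above 1.5 N or contact force between the fingers and latch1b above 1.5 N or contact force between the fingers and latch2a above 1.5 N or contact force between the fingers and latch2b above 1.5 N or contact force between the fingers and latch3a above 1.5 N or contact force between the fingers and latch3b above 1.5 N).
It fails at once if a cover is left on the rail with a latch still out ((contact force between the fingers and cover1 below 0.05 N and contact force between cover1 and rail above 1.5 N and value of joint any of latch1a, latch1b below 0.007 m and x of cover1 in the frame of rail_mid between -0.015 and 0.015 m and y of cover1 in the frame of rail_mid between -0.165 and 0.165 m and z of cover1 in the frame of rail_mid between -0.07 and -0.035 m) or (contact force between the fingers and cover2 below 0.05 N and contact force between cover2 and rail above 1.5 N and value of joint any of latch2a, latch2b below 0.007 m and x of cover2 in the frame of rail_mid between -0.015 and 0.015 m and y of cover2 in the frame of rail_mid between -0.165 and 0.165 m and z of cover2 in the frame of rail_mid between -0.07 and -0.035 m) or (contact force between the fingers and cover3 below 0.05 N and contact force between cover3 and rail above 1.5 N and value of joint any of latch3a, latch3b below 0.007 m and x of cover3 in the frame of rail_mid between -0.015 and 0.015 m and y of cover3 in the frame of rail_mid between -0.165 and 0.165 m and z of cover3 in the frame of rail_mid between -0.07 and -0.035 m)).
It fails at once if a bystander is moved by more than 3 cm (distance of any of vial1, vial2, pen, gauze, gel, vialbox from where it was at the start of the episode above 0.03 m).
Of cover1, cover2, cover3 only 2 to 3 are there at a start; the rules pass over those that are not, and their reading is None.
At some moment in a run one of bracket may be knocked a few centimetres aside while the robot is not near it.
It also fails if it takes over 210 s, if anything falls off the work surface, if the arm or the gripper's body presses on something with over 40 N, if the wrist force passes 120 N, or if a joint passes its speed limit or range.

## Working session

There is one attempt and no reset: what is moved stays moved. The work goes in short steps, Python scripts to look and compute and a tool call to move; the robot and the scene stay as the last step left them, time stands still between calls to the robot, and variables do not carry over. Pictures are saved under pics/ and viewed, at most 14 in all, crops included, and the job is handed in when it is done.

Besides the shell and the picture viewer there is one more tool, called after ">>>" as a command line: name --argument value ..., lists and objects as JSON in quotes. arm_command: Moves the arm, as the interface text tells. Its arguments: {"type":"object","properties":{"series":{"type":"array"},"force":{"type":"number"}},"required":["series"]}

```bash
mkdir -p pics; ls; python3 - <<'E'
from station import arm
import cv2,json
s=arm.get_state();print(s)
for n in("scene","top","wrist"):
    m=arm.camera_model(n);print(n,m)
    cv2.imwrite(f"pics/{n}0.png",arm.grab_frame(n))
E
```

```text
pics
{'t': 0.0, 'q': array([ 1.56309708e+00,  3.59383923e-01,  1.10633826e-02, -2.96954365e-04,
       -1.22407924e+00, -2.88122034e-01]), 'qd': array([-2.62408913e-03,  2.72576841e-04,  5.62582763e-04,  9.96696134e-04,
       -4.53255123e-04, -4.14196400e-05]), 'joint_efforts': array([-5.49513861e-04, -5.82722712e+01,  2.93054509e+01,  6.99699238e+00,
        6.88879634e-03, -1.81404466e-04]), 'eef_pos': array([0.19667431, 0.64525538, 0.24763612]), 'ee_rot': array([ 3.13997597e+00, -1.88013806e-04, -2.95922260e-01]), 'force': array([ 0.68602866, -0.18635394, -0.18342281]), 'moment': array([-0.03150987, -0.001251  ,  0.00689085]), 'gripper_force': 0.0, 'width': 0.08763493118643566}
scene {'fovy': 57.49476803681418, 'cx': 253.30872942511652, 'cy': 191.50083389428454, 'pose': array([[ 0.30980185,  0.80970232, -0.49840242,  1.03567616],
       [ 0.9507502 , -0.26923945,  0.15357142, -0.10463516],
       [-0.00984246, -0.52143291, -0.85323552,  0.9932015 ],
       [ 0.        ,  0.        ,  0.        ,  1.        ]])}
top {'fovy': 52.69894538781193, 'cx': 255.19314085989757, 'cy': 193.45029936160086, 'pose': array([[ 0.025465  , -0.99806645,  0.05669999,  0.44519872],
       [-0.99933625, -0.02689336, -0.02457242,  0.07043008],
       [ 0.02604976, -0.05603662, -0.99808883,  1.25151194],
       [ 0.        ,  0.        ,  0.        ,  1.        ]])}
wrist {'fovy': 66.01287533546348, 'cx': 252.45158807305194, 'cy': 192.36075943571612, 'pose': array([[-2.92568966e-01, -9.09917493e-01, -2.94029855e-01,
         2.76595738e-01],
       [-9.56244401e-01,  2.78463600e-01,  8.97478062e-02,
         6.20865357e-01],
       [ 2.13513176e-04,  3.07421826e-01, -9.51573316e-01,
         3.84031779e-01],
       [ 0.00000000e+00,  0.00000000e+00,  0.00000000e+00,
         1.00000000e+00]])}
```

```bash
python3 - <<'E'
import cv2
for n in("scene","top"):
    cv2.imwrite(f"pics/{n}0b.png",cv2.resize(cv2.imread(f"pics/{n}0.png"),(800,600),interpolation=cv2.INTER_CUBIC))
E
```

```text
(no output)
```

View pics/scene0b.png

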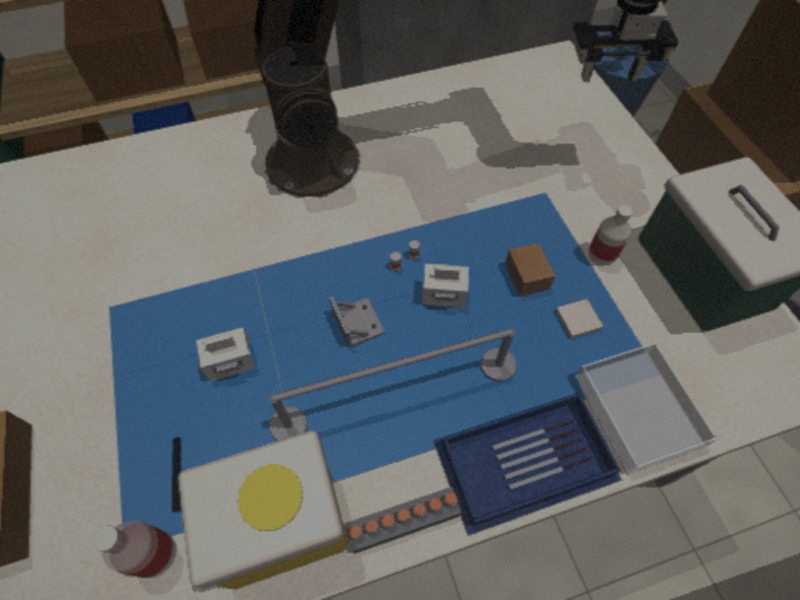

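View pics/top0b.png

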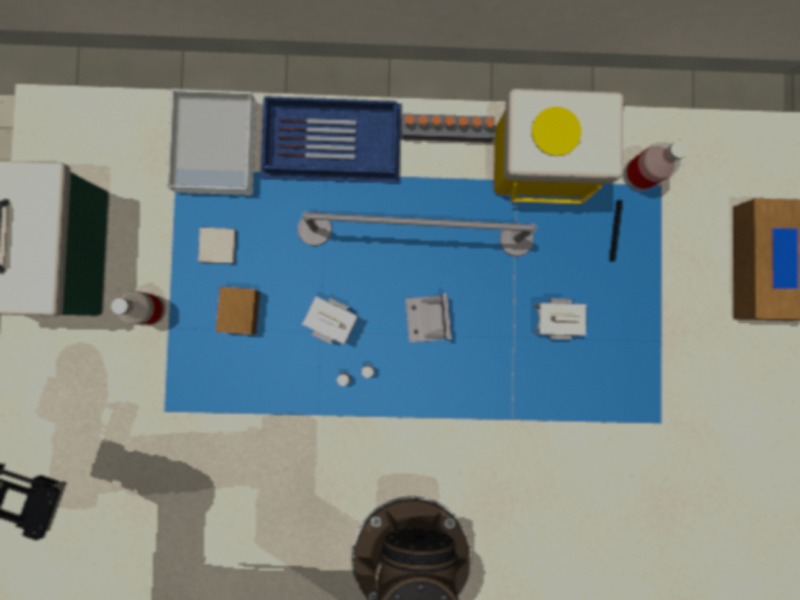

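The scene holds two covers: one near top (331,320) / scene (446,285), the other near top (562,318) / scene (224,352). The bracket lies between them at top (429,318), with its upright on the right. The rail runs from top (306,217) to (535,229). I'll enlarge these areas.

```bash
cat > h.py <<'E'
import numpy as np, cv2
from station import arm
from scipy.spatial.transform import Rotation as R
def ray(m,u,v):
    f=192/np.tan(np.radians(m["fovy"])/2); P=m["pose"]
    return P[:3,3], P[:3,:3]@np.array([(u-m["cx"])/f,(v-m["cy"])/f,1.])
def atz(m,uv,z):
    o,d=ray(m,*uv); return o+d*(z-o[2])/d[2]
def tri(obs):
    A=np.zeros((3,3));b=np.zeros(3)
    for m,uv in obs:
        o,d=ray(m,*uv); d=d/np.linalg.norm(d); M=np.eye(3)-np.outer(d,d);A+=M;b+=M@o
    p=np.linalg.solve(A,b)
    return p,[np.linalg.norm(np.cross(p-ray(m,*uv)[0],ray(m,*uv)[1]/np.linalg.norm(ray(m,*uv)[1]))) for m,uv in obs]
def proj(m,p):
    f=192/np.tan(np.radians(m["fovy"])/2); c=np.linalg.inv(m["pose"])@np.append(p,1)
    return c[:2]/c[2]*f+[m["cx"],m["cy"]]
def crop(img,x,y,w,h,s,name):
    c=cv2.resize(img[y:y+h,x:x+w],None,fx=s,fy=s,interpolation=cv2.INTER_CUBIC);cv2.imwrite(name,c)
E
python3 - <<'E'
import cv2,numpy as np
from h import crop
t=cv2.imread("pics/top0.png");s=cv2.imread("pics/scene0.png")
# top composite: strip x185-385,y130-225 (x4) ; scene strip x120-310,y160-260
crop(t,185,125,200,125,4,"pics/c1.png");crop(s,115,160,195,125,4,"pics/c2.png")
E
```

```text
(no output)
```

View pics/c1.png

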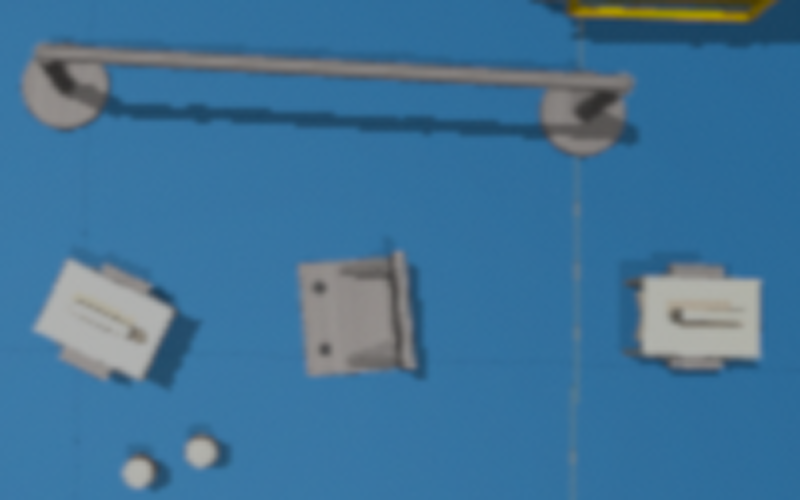

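View pics/c2.png

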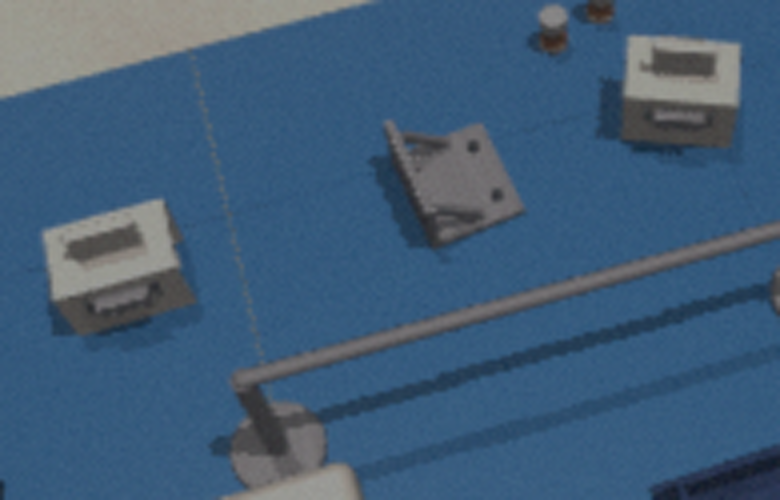

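Top crop: the left cover's roof corners are at (70,260), (176,305), (140,380), (33,328), and the right cover's at (642,277), (762,279), (760,358), (641,358). The bracket's upright top edge runs (398,252)–(411,369), and the bar (38,50)–(632,83). Scene crop: the same corners are at (736,102), (622,96), (628,38), (742,43) and (182,262), (60,305), (43,230), (162,199).

```bash
python3 - <<'E'
from h import *
T=arm.camera_model("top");S=arm.camera_model("scene")
t=lambda u,v:(185+u/4-.375,125+v/4-.375)
s=lambda u,v:(115+u/4-.375,160+v/4-.375)
np.set_printoptions(precision=4,suppress=True)
sets={"A":[((70,260),(736,102)),((176,305),(622,96)),((140,380),(628,38)),((33,328),(742,43))],
"B":[((642,277),(182,262)),((762,279),(60,305)),((760,358),(43,230)),((641,358),(162,199))],
"Br(top edge)":[((398,252),(438,243)),((411,369),(388,122))],"rail":[((38,50),((512*.64-115)*4,(333*.64-160)*4)),((630,83),(237,379))]}
for k,l in sets.items():
    P=[]
    for a,b in l:
        p,e=tri([(T,t(*a)),(S,s(*b))]);P.append(p);print(k,p,np.round(e,4))
    print("  mean",np.mean(P,0))
    z={"A":.066,"B":.066,"Br(top edge)":.062,"rail":.14}[k]
    Q=np.array([atz(T,t(*a),z) for a,b in l]);Q2=np.array([atz(S,s(*b),z) for a,b in l])
    print(" top@z",Q.mean(0),"scene@z",Q2.mean(0)); 
    if len(Q)==4:
      for W in(Q,Q2):
        d=(W[0]-W[1]+W[3]-W[2]);print("  long dir deg",np.degrees(np.arctan2(d[1],d[0])),"len",np.linalg.norm(d)/2,"wid",np.linalg.norm(W[0]-W[3]+W[1]-W[2])/2)
    else:
      for W in(Q,Q2): d=W[0]-W[1];print("  dir deg",np.degrees(np.arctan2(d[1],d[0])),"len",np.linalg.norm(d))
E
```

```text
A [0.5195 0.2029 0.071 ] [0.0002 0.0002]
A [0.4872 0.1207 0.0723] [0.0009 0.0009]
A [0.4294 0.1469 0.0613] [0.001 0.001]
A [0.4671 0.2295 0.068 ] [0.0003 0.0003]
  mean [0.4758 0.175  0.0682]
 top@z [0.4761 0.1758 0.066 ] scene@z [0.4745 0.1751 0.066 ]
  long dir deg 67.02056389982587 len 0.08923275093168336 wid 0.06104597448150664
  long dir deg 68.24996756680338 len 0.09053969389602831 wid 0.05639324101410644
B [ 0.5187 -0.2344  0.0683] [0.001 0.001]
B [ 0.5204 -0.328   0.0608] [0.0029 0.0029]
B [ 0.4587 -0.328   0.066 ] [0.0002 0.0002]
B [ 0.4563 -0.2389  0.0584] [0.0009 0.0009]
  mean [ 0.4885 -0.2823  0.0634]
 top@z [ 0.4884 -0.2824  0.066 ] scene@z [ 0.4904 -0.281   0.066 ]
  long dir deg 91.02521243021091 len 0.09272401857227426 wid 0.06166080257421713
  long dir deg 91.46369142331024 len 0.089586896460389 wid 0.0614248124482759
Br(top edge) [ 0.5369 -0.0499  0.0181] [0.0021 0.0021]
Br(top edge) [ 0.4435 -0.0595  0.0586] [0.0004 0.0004]
  mean [ 0.4902 -0.0547  0.0384]
 top@z [ 0.4883 -0.0536  0.062 ] scene@z [ 0.5029 -0.0549  0.062 ]
  dir deg 7.56284612471618 len 0.09053109568448595
  dir deg 4.412019148313433 len 0.11454197831758503
rail [0.6661 0.2225 0.1384] [0.0012 0.0012]
rail [ 0.6547 -0.2048  0.1434] [0.0007 0.0007]
  mean [0.6604 0.0088 0.1409]
 top@z [0.6608 0.0085 0.14  ] scene@z [0.66   0.0081 0.14  ]
  dir deg 88.52953328045241 len 0.4298484521910787
  dir deg 88.23201735003917 len 0.42541756195530644
```

```bash
cat >> h.py <<'E'
def plan(pos,yaw,start=None,maxs=.098,maxr=84,q=200):
    """print tool-frame shares from the present pose to pos/yaw (deg), tool down"""
    s=arm.get_state(); p,y=(s["eef_pos"],np.degrees(s["ee_rot"][2])) if start is None else (np.array(start[0]),start[1])
    pos=np.array(pos,float); dy=yaw-y
    for n in range(1,30):
        k=n; out=[];pp=p.copy();yy=y;ok=True
        for i in range(k):
            f=1/(k-i); r=np.radians(yy); X=np.array([np.cos(r),np.sin(r),0]);Y=np.array([np.sin(r),-np.cos(r),0]);Z=np.array([0,0,-1.])
            d=(pos-pp)*f; a=(yaw-yy)*f
            sh=np.array([d@X,d@Y,d@Z])/.1; sh=np.round(sh*q)/q; rz=round(-a/90,3)
            if np.abs(sh).max()>maxs*10 or abs(a)>maxr: ok=False;break
            pp=pp+.1*(sh[0]*X+sh[1]*Y+sh[2]*Z); yy-=rz*90
            rows=max(np.ceil(np.linalg.norm(d)/.0625),np.ceil(abs(a)/10.7))
            out.append(f"  rz {rz} s {sh.tolist()} rows {int(rows)}")
        if ok: break
    print("\n".join(out))
    return pp,yy
def st():
    s=arm.get_state();print("t %.2f"%s["t"],"p",np.round(s["eef_pos"],4),"rpy",np.round(s["ee_rot"],4),"F",np.round(s["force"],2),"w %.4f g %.1f"%(s["width"],s["gripper_force"]),"q",np.round(s["q"],2))
E
python3 - <<'E'
from h import *
st()
plan((.4755,.1755,.249),-112.5)
E
```

```text
t 0.15 p [0.1967 0.6453 0.2478] rpy [ 3.1403e+00 -1.0000e-04 -2.9590e-01] F [-0.43  0.69  0.17] w 0.0875 g 0.0 q [ 1.56  0.36  0.01 -0.   -1.22 -0.29]
  rz 0.177 s [0.675, 0.615, -0.0] rows 2
  rz 0.177 s [0.815, 0.405, -0.0] rows 2
  rz 0.177 s [0.895, 0.165, -0.005] rows 2
  rz 0.177 s [0.905, -0.085, -0.0] rows 2
  rz 0.177 s [0.85, -0.33, -0.005] rows 2
  rz 0.177 s [0.72, -0.55, -0.0] rows 2
```

>>> arm_command --series '[0,0,0.177,0.675,0.615,0,1,0,0,0.177,0.675,0.615,0,1,0,0,0.177,0.675,0.615,0,1]'

```text
t: 0.52
eef_pos: [0.2443, 0.5655, 0.249]
ee_rot: [-3.142, 0.0, -0.576]
force: [0.4, 0.9, 1.0]
width: 0.0876
gripper_force: 0.0
```

>>> arm_command --series '[0,0,0.177,0.815,0.405,0,1,0,0,0.177,0.815,0.405,0,1,0,0,0.177,0.815,0.405,0,1]'

```text
t: 0.9
eef_pos: [0.2904, 0.488, 0.2489]
ee_rot: [-3.141, 0.0, -0.853]
force: [-0.6, 0.2, 1.2]
width: 0.0874
gripper_force: 0.0
```

>>> arm_command --series '[0,0,0.177,0.895,0.165,0,1,0,0,0.177,0.895,0.165,0,1,0,0,0.177,0.895,0.165,0,1]'

```text
t: 1.27
eef_pos: [0.3368, 0.4104, 0.2487]
ee_rot: [-3.141, 0.0, -1.13]
force: [0.1, 0.2, -0.3]
width: 0.0874
gripper_force: 0.0
```

>>> arm_command --series '[0,0,0.177,0.905,-0.085,0,1,0,0,0.177,0.905,-0.085,0,1,0,0,0.177,0.905,-0.085,0,1]'

```text
t: 1.65
eef_pos: [0.3832, 0.3326, 0.2486]
ee_rot: [-3.141, 0.0, -1.408]
force: [-0.5, -0.1, 0.1]
width: 0.0876
gripper_force: 0.0
```

>>> arm_command --series '[0,0,0.177,0.85,-0.33,0,1,0,0,0.177,0.85,-0.33,0,1,0,0,0.177,0.85,-0.33,0,1]'

```text
t: 2.02
eef_pos: [0.4296, 0.2543, 0.2485]
ee_rot: [-3.142, -0.0, -1.685]
force: [-0.6, 0.1, 0.6]
width: 0.0876
gripper_force: 0.0
```

>>> arm_command --series '[0,0,0.177,0.72,-0.55,0,1,0,0,0.177,0.72,-0.55,0,1,0,0,0.177,0.72,-0.55,0,1]'

```text
t: 2.4
eef_pos: [0.4761, 0.1766, 0.2483]
ee_rot: [3.142, -0.0, -1.963]
force: [0.4, 1.0, 0.5]
width: 0.0878
gripper_force: 0.0
```

```bash
python3 - <<'E'
from h import *
import pickle
m=arm.camera_model("wrist");pickle.dump(m,open("w1.pkl","wb"))
im=arm.grab_frame("wrist");cv2.imwrite("pics/w1.png",cv2.resize(im,(800,600),interpolation=cv2.INTER_CUBIC));st()
for p in [(.4755,.1755,.099),(.4883,-.0536,.062)]: print(proj(m,np.array(p))*1.5625)
E
```

```text
t 2.45 p [0.4757 0.1772 0.2483] rpy [ 3.1415 -0.     -1.9616] F [-0.08  0.86 -0.22] w 0.0876 g 0.0 q [ 0.74  0.08 -0.35 -0.   -1.14 -1.13]
[394.37498096 286.04967842]
[223.09040282 -73.09481836]
```

View pics/w1.png

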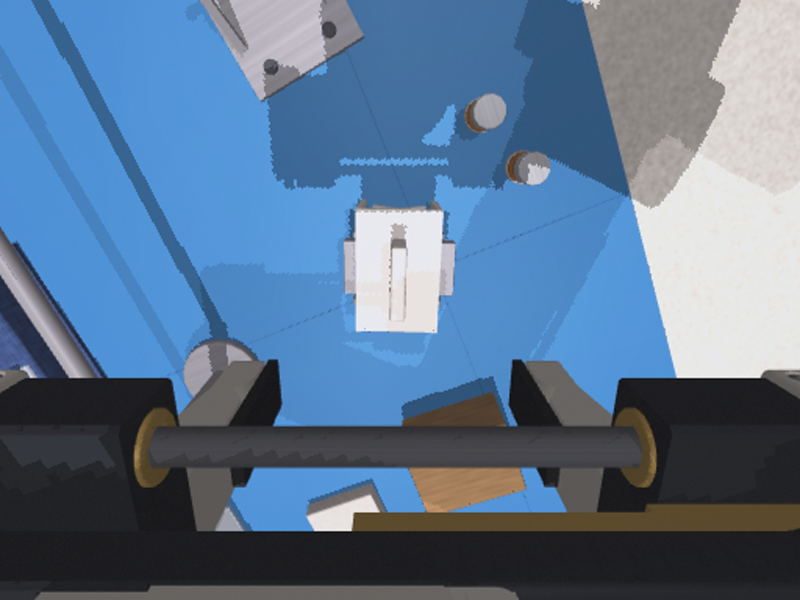

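The wrist view shows the left cover's fin top from (400,241) to (398,320). The vials are at (487,112) and (530,168), and the bracket's base is at top left.

```bash
python3 - <<'E'
from h import *
import pickle
m=pickle.load(open("w1.pkl","rb")); g=lambda u,v:(u/1.5625-.2,v/1.5625-.2)
a=atz(m,g(400,241),.099);b=atz(m,g(398.5,320),.099);print(a,b,(a+b)/2,np.linalg.norm(a-b),np.degrees(np.arctan2(*(a-b)[1::-1])))
T=arm.camera_model("top");print(tri([(T,(185+109/4,125+313/4)),(m,g(399,280))]))
c=(a+b)/2
plan((c[0],c[1],.095),np.degrees(np.arctan2(*(a-b)[1::-1])))
E
```

```text
[0.46115366 0.14957167 0.099     ] [0.48201791 0.19776417 0.099     ] [0.47158579 0.17366792 0.099     ] 0.05251508936364968 -113.40950593653905
(array([0.47432304, 0.16954173, 0.10553246]), [np.float64(0.0038929945844627606), np.float64(0.003892994584462809)])
  rz 0.006 s [0.025, 0.015, 0.765] rows 2
  rz 0.005 s [0.025, 0.01, 0.77] rows 2
```

>>> arm_command --series '[0,0,0.01,0.03,0.01,0.4,1,0,0,0.01,0.03,0.01,0.8,1,0,0,0.01,0.03,0.01,0.8,1]'

```text
t: 2.82
eef_pos: [0.4715, 0.1741, 0.1663]
ee_rot: [3.139, -0.005, -1.976]
force: [0.8, 0.2, 0.6]
width: 0.0876
gripper_force: 0.0
```

>>> arm_command --series '[0,0,0,0,0,0.4,1,0,0,0,0,0,0.73,1,0,0,0,0,0,0.73,1]'

```text
t: 3.2
eef_pos: [0.4729, 0.1743, 0.0953]
ee_rot: [3.141, -0.003, -1.977]
force: [0.9, 0.3, -0.1]
width: 0.0874
gripper_force: 0.0
```

>>> arm_command --series '[0,0,0,0,0,0,0.6,0,0,0,0,0,0,0.4,0,0,0,0,0,0,0.3,0,0,0,0,0,0,0.2,0,0,0,0,0,0,0,0,0,0,0,0,0,0,0,0,0,0,0,0,0]' --force 30

```text
t: 4.08
eef_pos: [0.4733, 0.1737, 0.0955]
ee_rot: [3.142, -0.0, -1.98]
force: [0.1, 0.2, 0.6]
width: 0.023
gripper_force: 0.0
```

>>> arm_command --series '[0,0,0,0,0,0,0,0,0,0,0,0,0,0,0,0,0,0,0,0,0,0,0,0,0,0,0,0]'

```text
t: 4.58
eef_pos: [0.4732, 0.1737, 0.0954]
ee_rot: [3.141, -0.0, -1.98]
force: [-0.4, -0.3, -2.2]
width: 0.0096
gripper_force: 30.0
```

>>> arm_command --series '[0,0,0,0,0,-0.05,0,0,0,0,0,0,-0.2,0,0,0,0,0,0,-0.5,0,0,0,0,0,0,-0.7,0,0,0,0,0,0,-0.7,0]'

```text
t: 5.2
eef_pos: [0.4743, 0.1745, 0.1678]
ee_rot: [-3.14, 0.004, -1.979]
force: [-0.3, -0.1, -4.3]
width: 0.01
gripper_force: 30.0
```

```bash
python3 - <<'E'
from h import *
plan((.48,-.17,.23),-175)
E
```

```text
rz 0.171 s [0.785, -0.355, -0.155] rows 2
  rz 0.171 s [0.66, -0.55, -0.155] rows 2
  rz 0.171 s [0.495, -0.705, -0.155] rows 2
  rz 0.171 s [0.285, -0.815, -0.155] rows 2
```

>>> arm_command --series '[0,0,0.05,0.2,-0.1,-0.15,0,0,0,0.11,0.5,-0.23,-0.31,0,0,0,0.17,0.785,-0.355,-0.31,0,0,0,0.17,0.785,-0.355,-0.31,0]'

```text
t: 5.7
eef_pos: [0.4739, 0.0858, 0.196]
ee_rot: [3.141, -0.001, -2.25]
force: [-0.2, 0.9, -2.4]
width: 0.0101
gripper_force: 30.0
```

>>> arm_command --series '[0,0,0.08,0.33,-0.27,-0.15,0,0,0,0.17,0.66,-0.55,-0.31,0,0,0,0.17,0.66,-0.55,-0.31,0]'

```text
t: 6.08
eef_pos: [0.4765, 0.0002, 0.2281]
ee_rot: [-3.141, 0.001, -2.517]
force: [0.8, -0.4, -3.5]
width: 0.0101
gripper_force: 30.0
```

>>> arm_command --series '[0,0,0.08,0.25,-0.35,0,0,0,0,0.17,0.495,-0.705,0,0,0,0,0.17,0.495,-0.705,0,0]'

```text
t: 6.45
eef_pos: [0.4773, -0.0856, 0.2265]
ee_rot: [3.141, -0.002, -2.783]
force: [-0.4, 0.6, -3.5]
width: 0.0097
gripper_force: 30.0
```

>>> arm_command --series '[0,0,0.08,0.15,-0.4,0,0,0,0,0.15,0.25,-0.7,0,0,0,0,0.17,0.285,-0.815,0,0,0,0,0.17,0.285,-0.815,0,0,0,0,0.17,0.285,-0.815,0,0]'

```text
t: 7.08
eef_pos: [0.4799, -0.1698, 0.2273]
ee_rot: [3.141, -0.0, -3.046]
force: [-0.3, 0.1, -3.0]
width: 0.0099
gripper_force: 30.0
```

```bash
python3 - <<'E'
from h import *
import pickle
m=arm.camera_model("wrist");pickle.dump(m,open("w2.pkl","wb"))
im=arm.grab_frame("wrist");cv2.imwrite("pics/w2.png",cv2.resize(im,(800,600),interpolation=cv2.INTER_CUBIC));st()
print(proj(m,np.array((.4883,-.0536,.062)))*1.5625)
E
```

```text
t 7.12 p [ 0.4799 -0.1698  0.2275] rpy [ 3.1414 -0.     -3.0455] F [-0.15 -0.27 -2.83] w 0.0101 g 30.0 q [ 0.05  0.1  -0.38 -0.   -1.09 -1.52]
[560.56010593 308.76376663]
```

View pics/w2.png

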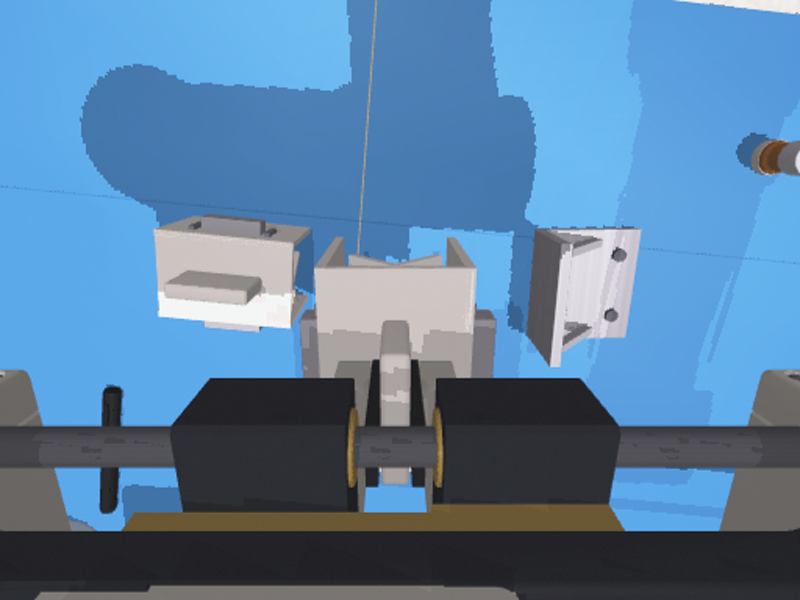

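```bash
python3 - <<'E'
from h import *
im=cv2.resize(cv2.imread("pics/w2.png"),(512,384),interpolation=cv2.INTER_AREA)
crop(im,320,135,100,110,5,"pics/w2c.png")
E
```

```text
(no output)
```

View pics/w2c.png

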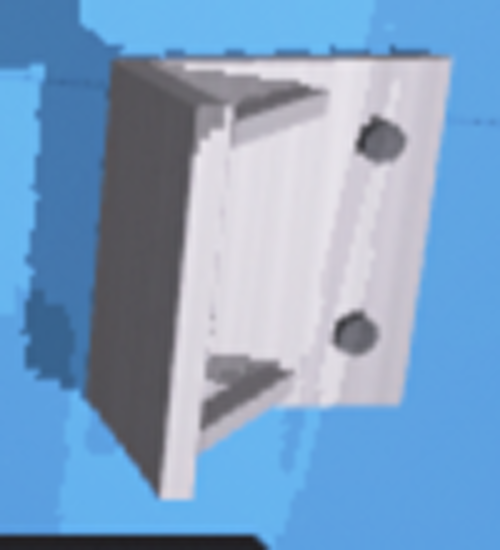

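The front face's top edge runs from crop (195,107) to (160,497). Its bottom edge runs from (113,58) to (85,395).

```bash
python3 - <<'E'
from h import *
import pickle
m=pickle.load(open("w2.pkl","rb")); g=lambda u,v:(320+u/5-.4,135+v/5-.4)
T=arm.camera_model("top")
for z,a,b in((.062,(195,107),(160,497)),(0,(113,58),(85,395))):
    A=atz(m,g(*a),z);B=atz(m,g(*b),z);d=B-A;print(A,B,(A+B)/2,np.linalg.norm(d),"beta",np.degrees(np.arctan2(d[1],d[0])))
# height check: top camera sees top edge
t=lambda u,v:(185+u/4-.375,125+v/4-.375)
print(tri([(m,g(195,107)),(T,t(416,368))]),tri([(m,g(160,497)),(T,t(404,252))]))
E
```

```text
[ 0.4436222  -0.06305323  0.062     ] [ 0.53163048 -0.05276506  0.062     ] [ 0.48762634 -0.05790914  0.062     ] 0.08860758186990512 beta 6.667614576338871
[ 0.44321024 -0.06201553  0.        ] [ 0.531977   -0.05265238  0.        ] [ 0.48759362 -0.05733395  0.        ] 0.0892592054230391 beta 6.021313672420443
(array([ 0.4439399 , -0.06321437,  0.06215132]), [np.float64(0.00035643913089063905), np.float64(0.00035643913089060256)]) (array([ 0.5330286 , -0.05214631,  0.05985827]), [np.float64(0.0005105903428684094), np.float64(0.0005105903428683848)])
```

```bash
python3 - <<'E'
from h import *
plan((.4943,-.1173,.100),-173.6)
E
```

```text
rz -0.005 s [-0.095, 0.255, 0.635] rows 2
  rz -0.005 s [-0.1, 0.255, 0.64] rows 2
```

>>> arm_command --series '[0,0,-0.01,-0.1,0.25,0.3,0,0,0,-0.01,-0.195,0.51,0.6,0,0,0,-0.01,-0.195,0.51,0.9,0,0,0,-0.01,-0.195,0.51,0.9,0]'

```text
t: 7.62
eef_pos: [0.4929, -0.1173, 0.1359]
ee_rot: [3.141, -0.005, -3.03]
force: [-0.3, 0.5, -2.9]
width: 0.0102
gripper_force: 30.0
```

>>> arm_command --series '[0,0,0,0,0,0.15,0,0,0,0,0,0,0.3,0,0,0,0,0,0,0.375,0,0,0,0,0,0,0.375,0,0,0,0,0,0,0.375,0]'

```text
t: 8.25
eef_pos: [0.4947, -0.1183, 0.1004]
ee_rot: [-3.141, 0.0, -3.032]
force: [0.4, 0.2, -2.7]
width: 0.0099
gripper_force: 30.0
```

```bash
cat >> h.py <<'E'
def face(F,beta):
    s=arm.get_state();b=np.radians(beta);n=np.array([np.sin(b),-np.cos(b)]);e=np.array([np.cos(b),np.sin(b)])
    r=s["eef_pos"][:2]-np.array(F);print("dist %.4f along %.4f Fn %.2f"%(r@n,r@e,s["force"][:2]@n));st()
E
python3 - <<'E'
from h import *
face((.4876,-.0577),6.4)
E
```

```text
dist 0.0610 along 0.0003 Fn -0.15
t 8.25 p [ 0.4947 -0.1183  0.1004] rpy [-3.1414e+00  5.0000e-04 -3.0322e+00] F [ 0.36  0.19 -2.67] w 0.0099 g 30.0 q [ 0.15  0.24 -0.54  0.   -0.79 -1.61]
```

>>> arm_command --series '[0,0,0,0,0.05,0,0,0,0,0,0,0.1,0,0,0,0,0,0,0.15,0,0,0,0,0,0,0.16,0,0,0,0,0,0,0.17,0,0,0,0,0,0,0.18,0,0,0,0,0,0,0.19,0,0,0,0,0,0,0.2,0,0]'

```text
t: 9.25
eef_pos: [0.4923, -0.0986, 0.1001]
ee_rot: [-3.141, -0.0, -3.032]
force: [0.2, -2.8, -3.3]
width: 0.0099
gripper_force: 30.0
```

>>> arm_command --series '[0,0,0,0,0.01,0,0,0,0,0,0,0.02,0,0,0,0,0,0,0.03,0,0,0,0,0,0,0.03,0,0]'

```text
t: 9.75
eef_pos: [0.4919, -0.0952, 0.1001]
ee_rot: [3.142, -0.0, -3.032]
force: [-0.4, -2.1, -2.9]
width: 0.01
gripper_force: 30.0
```

```bash
python3 - <<'E'
from h import *
face((.4876,-.0577),6.4)
E
```

```text
dist 0.0378 along 0.0001 Fn 2.02
t 9.75 p [ 0.4919 -0.0952  0.1001] rpy [ 3.1416 -0.     -3.032 ] F [-0.39 -2.08 -2.92] w 0.0100 g 30.0 q [ 0.2   0.23 -0.56 -0.   -0.78 -1.66]
```

>>> arm_command --series '[0,0,0,0,0.01,0,0,0,0,0,0,0.02,0,0,0,0,0,0,0.03,0,0,0,0,0,0,0.035,0,0,0,0,0,0,0.04,0,0,0,0,0,0,0.04,0,0]'

```text
t: 10.5
eef_pos: [0.4915, -0.0913, 0.1001]
ee_rot: [3.142, 0.0, -3.032]
force: [0.7, -1.9, -2.7]
width: 0.0096
gripper_force: 30.0
```

>>> arm_command --series '[0,0,0,0,0.005,0,0,0,0,0,0,0.005,0,0,0,0,0,0,0.005,0,0]'

```text
t: 10.88
eef_pos: [0.4914, -0.0908, 0.1001]
ee_rot: [3.142, 0.0, -3.032]
force: [0.5, -2.6, -2.2]
width: 0.0096
gripper_force: 30.0
```

>>> arm_command --series '[0,0,0,0,0.005,0,0,0,0,0,0,0.005,0,0,0,0,0,0,0.005,0,0]'

```text
t: 11.25
eef_pos: [0.4914, -0.0903, 0.1001]
ee_rot: [3.142, -0.0, -3.032]
force: [0.4, -2.6, -2.0]
width: 0.0098
gripper_force: 30.0
```

>>> arm_command --series '[0,0,0,0,0.005,0,0,0,0,0,0,0.005,0,0,0,0,0,0,0.005,0,0]'

```text
t: 11.62
eef_pos: [0.4913, -0.0899, 0.1001]
ee_rot: [-3.142, 0.0, -3.032]
force: [0.6, -2.7, -2.4]
width: 0.01
gripper_force: 30.0
```

>>> arm_command --series '[0,0,0,0,0.005,0,0,0,0,0,0,0.005,0,0,0,0,0,0,0.005,0,0]'

```text
t: 12.0
eef_pos: [0.4913, -0.0898, 0.1001]
ee_rot: [-3.141, -0.0, -3.032]
force: [1.8, -5.8, -2.9]
width: 0.0099
gripper_force: 30.0
```

>>> arm_command --series '[0,0,0,0,0.003,0,0,0,0,0,0,0.005,0,0,0,0,0,0,0.005,0,0]'

```text
t: 12.38
eef_pos: [0.4913, -0.0896, 0.1002]
ee_rot: [-3.14, -0.0, -3.032]
force: [1.7, -8.3, -3.0]
width: 0.0099
gripper_force: 30.0
```

>>> arm_command --series '[0,0,0,0,-0.1,0,0,0,0,0,0,-0.3,-0.05,0,0,0,0,0,-0.5,-0.1,0,0,0,0,0,-0.5,-0.1,0]'

```text
t: 12.88
eef_pos: [0.4969, -0.1393, 0.1101]
ee_rot: [3.141, 0.001, -3.034]
force: [-0.1, -0.6, -4.2]
width: 0.0099
gripper_force: 30.0
```

>>> arm_command --series '[0,0,-0.08,0,0,0,0,0,0,-0.2,0,0,0,0,0,0,-0.3,0,0,0,0,0,0,-0.42,0,0,0,0,0,0,-0.54,0,0,0,0,0,0,-0.64,0,0,0,0,0,0,-0.67,0,0,0,0,0,0,-0.67,0,0,0,0]'

```text
t: 13.88
eef_pos: [0.4964, -0.1381, 0.1098]
ee_rot: [3.141, 0.0, -1.98]
force: [0.2, -0.3, -3.0]
width: 0.01
gripper_force: 30.0
```

>>> arm_command --series '[0,0,-0.08,0,0,0,0,0,0,-0.2,0,0,0,0,0,0,-0.3,0,0,0,0,0,0,-0.42,0,0,0,0,0,0,-0.54,0,0,0,0,0,0,-0.64,0,0,0,0,0,0,-0.67,0,0,0,0,0,0,-0.67,0,0,0,0]'

```text
t: 14.88
eef_pos: [0.4966, -0.1383, 0.1099]
ee_rot: [-3.142, 0.0, -0.929]
force: [-1.5, -0.5, -3.8]
width: 0.0095
gripper_force: 30.0
```

>>> arm_command --series '[0,0,-0.08,0,0,0,0,0,0,-0.2,0,0,0,0,0,0,-0.3,0,0,0,0,0,0,-0.42,0,0,0,0,0,0,-0.54,0,0,0,0,0,0,-0.64,0,0,0,0,0,0,-0.66,0,0,0,0,0,0,-0.66,0,0,0,0]'

```text
t: 15.88
eef_pos: [0.4967, -0.1384, 0.11]
ee_rot: [-3.142, 0.0, 0.106]
force: [0.1, 0.1, -3.8]
width: 0.0099
gripper_force: 30.0
```

```bash
python3 - <<'E'
from h import *
face((.4876,-.0577),6.4)
import pickle
m=arm.camera_model("wrist");pickle.dump(m,open("w3.pkl","wb"))
im=arm.grab_frame("wrist");cv2.imwrite("pics/w3.png",cv2.resize(im,(800,600),interpolation=cv2.INTER_CUBIC))
for z,x,y in((.062,.4436,-.063),(.062,.5316,-.0527),(0,.4432,-.062),(0,.532,-.0526)):print(proj(m,np.array([x,y,z]))*1.5625)
E
```

```text
dist 0.0813 along 0.0000 Fn -0.12
t 15.88 p [ 0.4967 -0.1384  0.11  ] rpy [-3.1415  0.      0.106 ] F [ 0.06  0.13 -3.81] w 0.0099 g 30.0 q [ 0.11  0.24 -0.52 -0.   -0.82  1.57]
[221.52013881 441.31208681]
[193.93794259 254.28326509]
[257.22041308 379.34131939]
[241.87419003 228.94999686]
```

View pics/w3.png

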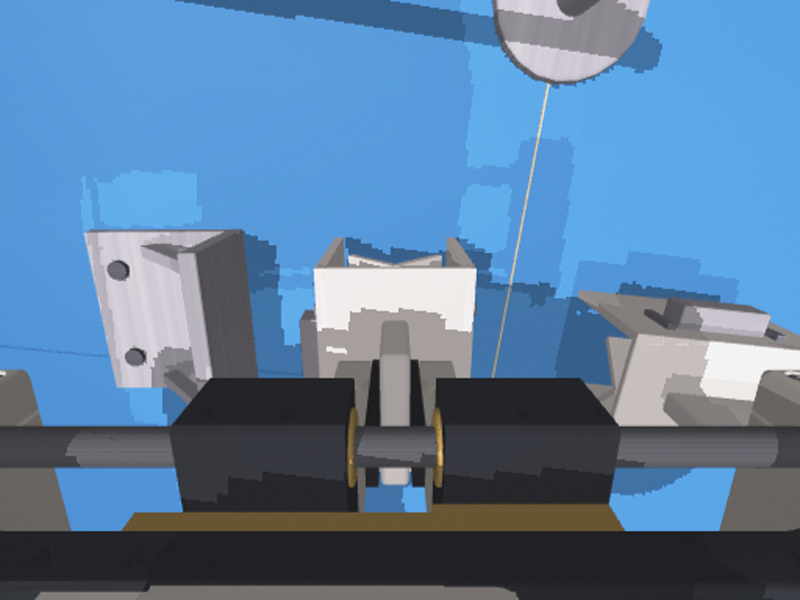

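The right-hand latch is home, the left one at (308,340) still sticks out, and the bracket has not moved. Now for the second side.

>>> arm_command --series '[0,0,-0.004,0,-0.1,0.05,0,0,0,-0.004,0,-0.2,0.1,0,0,0,-0.004,0,-0.28,0.1,0,0,0,-0.004,0,-0.34,0.1,0,0,0,-0.004,0,-0.36,0.1,0,0,0,-0.004,0,-0.36,0.1,0]'

```text
t: 16.68
eef_pos: [0.4929, -0.1026, 0.1002]
ee_rot: [3.142, -0.0, 0.116]
force: [-0.1, -0.2, -3.3]
width: 0.0096
gripper_force: 30.0
```

>>> arm_command --series '[0,0,0,0,-0.015,0,0,0,0,0,0,-0.03,0,0,0,0,0,0,-0.045,0,0,0,0,0,0,-0.06,0,0,0,0,0,0,-0.075,0,0,0,0,0,0,-0.09,0,0,0,0,0,0,-0.1,0,0,0,0,0,0,-0.1,0,0]'

```text
t: 17.68
eef_pos: [0.4916, -0.0928, 0.1001]
ee_rot: [-3.142, -0.0, 0.116]
force: [0.3, -1.9, -2.9]
width: 0.0099
gripper_force: 30.0
```

```bash
python3 - <<'E'
from h import *
face((.4876,-.0577),6.4)
E
```

```text
dist 0.0353 along 0.0000 Fn 1.88
t 17.68 p [ 0.4916 -0.0928  0.1001] rpy [-3.1416 -0.      0.1159] F [ 0.3  -1.86 -2.9 ] w 0.0099 g 30.0 q [ 0.21  0.23 -0.56 -0.   -0.78  1.48]
```

>>> arm_command --series '[0,0,0,0,-0.01,0,0,0,0,0,0,-0.02,0,0,0,0,0,0,-0.025,0,0,0,0,0,0,-0.025,0,0]'

```text
t: 18.18
eef_pos: [0.4912, -0.0903, 0.1001]
ee_rot: [-3.142, 0.0, 0.116]
force: [-0.1, -2.6, -2.4]
width: 0.0096
gripper_force: 30.0
```

>>> arm_command --series '[0,0,0,0,-0.003,0,0,0,0,0,0,-0.005,0,0,0,0,0,0,-0.005,0,0]'

```text
t: 18.55
eef_pos: [0.4912, -0.0899, 0.1001]
ee_rot: [3.142, 0.0, 0.116]
force: [-0.4, -2.7, -2.7]
width: 0.0095
gripper_force: 30.0
```

>>> arm_command --series '[0,0,0,0,-0.003,0,0,0,0,0,0,-0.005,0,0,0,0,0,0,-0.005,0,0]'

```text
t: 18.92
eef_pos: [0.4912, -0.0898, 0.1001]
ee_rot: [3.141, 0.0, 0.116]
force: [0.3, -5.4, -3.2]
width: 0.0097
gripper_force: 30.0
```

>>> arm_command --series '[0,0,0,0,-0.003,0,0,0,0,0,0,-0.005,0,0,0,0,0,0,-0.005,0,0]'

```text
t: 19.3
eef_pos: [0.4911, -0.0896, 0.1002]
ee_rot: [3.14, 0.0, 0.116]
force: [1.3, -8.0, -2.0]
width: 0.0097
gripper_force: 30.0
```

>>> arm_command --series '[0,0,0,0,0.1,0,0,0,0,0,0,0.3,-0.1,0,0,0,0,0,0.4,-0.4,0,0,0,0,0,0.4,-0.8,0,0,0,0,0,0.4,-0.8,0]'

```text
t: 19.92
eef_pos: [0.4979, -0.1287, 0.1831]
ee_rot: [-3.142, -0.007, 0.116]
force: [0.7, -0.1, -3.8]
width: 0.0098
gripper_force: 30.0
```

>>> arm_command --series '[0,0,0,0,0,-0.4,0,0,0,0,0,0,-0.85,0,0,0,0,0,0,-0.85,0]'

```text
t: 20.3
eef_pos: [0.4975, -0.1285, 0.2678]
ee_rot: [3.142, -0.006, 0.116]
force: [-0.2, -1.0, -3.7]
width: 0.01
gripper_force: 30.0
```

```bash
python3 - <<'E'
from h import *
st()
plan((.663,.108,.27),-91.6,maxr=40)
E
```

```text
t 20.30 p [ 0.4975 -0.1285  0.2678] rpy [ 3.1415 -0.0061  0.1163] F [-0.19 -0.98 -3.68] w 0.0100 g 30.0 q [ 0.13  0.08 -0.31  0.   -1.18  1.56]
  rz 0.364 s [0.64, -0.72, -0.005] rows 4
  rz 0.364 s [0.15, -0.95, -0.01] rows 4
  rz 0.364 s [-0.39, -0.88, -0.005] rows 4
```

>>> arm_command --series '[0,0,0.09,0.16,-0.18,0,0,0,0,0.18,0.32,-0.36,0,0,0,0,0.27,0.48,-0.54,0,0,0,0,0.364,0.64,-0.72,-0.01,0,0,0,0.364,0.64,-0.72,-0.01,0]'

```text
t: 20.92
eef_pos: [0.551, -0.0484, 0.2637]
ee_rot: [3.141, 0.003, -0.456]
force: [-0.6, 0.5, -3.5]
width: 0.0101
gripper_force: 30.0
```

>>> arm_command --series '[0,0,0.09,0.04,-0.24,0,0,0,0,0.18,0.08,-0.48,0,0,0,0,0.27,0.11,-0.71,0,0,0,0,0.364,0.15,-0.95,-0.01,0,0,0,0.364,0.15,-0.95,-0.01,0]'

```text
t: 21.55
eef_pos: [0.6062, 0.0297, 0.2651]
ee_rot: [3.139, 0.001, -1.026]
force: [-0.5, -0.6, -3.0]
width: 0.0097
gripper_force: 30.0
```

>>> arm_command --series '[0,0,0.09,-0.1,-0.22,0,0,0,0,0.18,-0.2,-0.44,0,0,0,0,0.27,-0.29,-0.66,0,0,0,0,0.364,-0.39,-0.88,-0.005,0,0,0,0.364,-0.39,-0.88,-0.005,0,0,0,0.364,-0.39,-0.88,-0.005,0]'

```text
t: 22.3
eef_pos: [0.6607, 0.1071, 0.2666]
ee_rot: [3.14, -0.0, -1.597]
force: [-0.5, -0.5, -2.3]
width: 0.01
gripper_force: 30.0
```

```bash
python3 - <<'E'
from h import *
import pickle
m=arm.camera_model("wrist");pickle.dump(m,open("w4.pkl","wb"))
im=arm.grab_frame("wrist");cv2.imwrite("pics/w4.png",cv2.resize(im,(800,600),interpolation=cv2.INTER_CUBIC));st()
for s in(-.1,-.05,0,.03):print(proj(m,np.array([.6604+.028*s,.0085+s,.14]))*1.5625)
E
```

```text
t 22.35 p [0.6608 0.107  0.267 ] rpy [ 3.1404e+00 -3.0000e-04 -1.5975e+00] F [ 0.62 -0.83 -2.51] w 0.0095 g 30.0 q [ 0.45  0.34  0.03 -0.   -1.26 -0.48]
[ 388.92932603 -108.19638409]
[389.19999232  14.61459763]
[389.43671985 122.02634533]
[389.56502496 180.24296576]
```

View pics/w4.png

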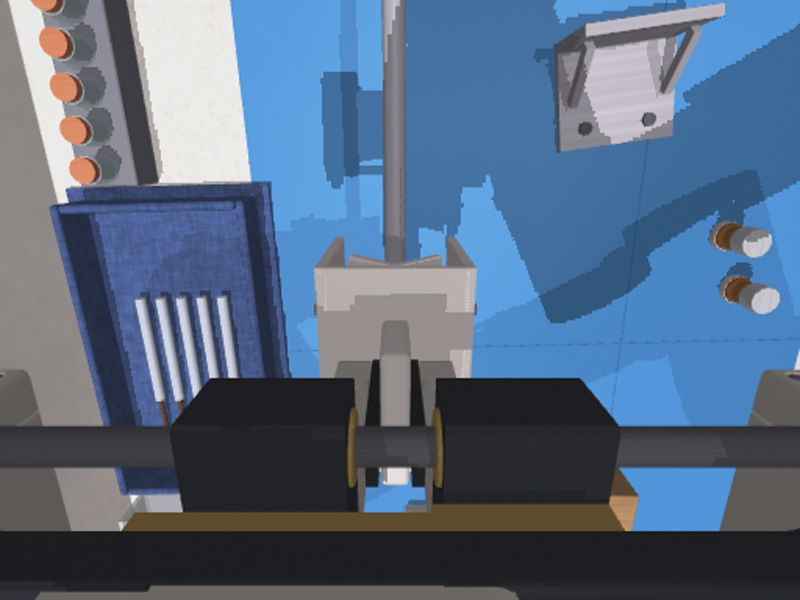

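Both latches are home, and the bar is at u≈395, in line with the cover. I'll lower onto it softly.

>>> arm_command --series '[0,0,0,0,0,0.1,0,0,0,0,0,0,0.25,0,0,0,0,0,0,0.4,0,0,0,0,0,0,0.55,0,0,0,0,0,0,0.66,0,0,0,0,0,0,0.72,0,0,0,0,0,0,0.72,0,0,0,0,0,0,0.72,0]'

```text
t: 23.35
eef_pos: [0.6618, 0.1079, 0.1961]
ee_rot: [-3.141, 0.0, -1.599]
force: [-0.5, 0.1, -2.9]
width: 0.0095
gripper_force: 30.0
```

>>> arm_command --series '[0,0,0,0,0,0.02,0,0,0,0,0,0,0.04,0,0,0,0,0,0,0.055,0,0,0,0,0,0,0.07,0,0,0,0,0,0,0.07,0]'

```text
t: 23.98
eef_pos: [0.6614, 0.1079, 0.1884]
ee_rot: [3.141, -0.0, -1.6]
force: [-0.0, -1.3, -3.2]
width: 0.0098
gripper_force: 30.0
```

>>> arm_command --series '[0,0,0,0,0,0.005,0,0,0,0,0,0,0.01,0,0,0,0,0,0,0.01,0]'

```text
t: 24.35
eef_pos: [0.6615, 0.1078, 0.1876]
ee_rot: [3.142, -0.0, -1.6]
force: [-0.3, -1.5, -2.5]
width: 0.01
gripper_force: 30.0
```

>>> arm_command --series '[0,0,0,0,0,0.005,0,0,0,0,0,0,0.01,0,0,0,0,0,0,0.01,0]'

```text
t: 24.72
eef_pos: [0.6614, 0.1079, 0.1865]
ee_rot: [3.141, -0.0, -1.6]
force: [-0.6, -0.1, -2.7]
width: 0.0096
gripper_force: 30.0
```

>>> arm_command --series '[0,0,0,0,0,0.005,0,0,0,0,0,0,0.01,0,0,0,0,0,0,0.01,0]'

```text
t: 25.1
eef_pos: [0.6616, 0.1078, 0.1863]
ee_rot: [-3.141, 0.0, -1.599]
force: [-2.9, 0.6, 3.5]
width: 0.0101
gripper_force: 30.0
```

>>> arm_command --series '[0,0,0,0,0,0,0.15,0,0,0,0,0,0,0.25,0,0,0,0,0,0,0.4,0,0,0,0,0,0,0.5,0,0,0,0,0,0,0.6,0,0,0,0,0,0,0.6,0,0,0,0,0,0,0.6,0,0,0,0,0,0,0.6]'

```text
t: 26.1
eef_pos: [0.6615, 0.1078, 0.1856]
ee_rot: [-3.142, -0.0, -1.6]
force: [-0.3, -1.2, -0.2]
width: 0.0524
gripper_force: 0.0
```

>>> arm_command --series '[0,0,0,0,0,-0.1,0.6,0,0,0,0,0,-0.4,0.6,0,0,0,0,0,-0.9,0.6,0,0,0,0,0,-0.9,0.6]'

```text
t: 26.6
eef_pos: [0.6636, 0.1082, 0.2816]
ee_rot: [-3.133, 0.003, -1.599]
force: [-0.5, 0.0, -0.1]
width: 0.0526
gripper_force: 0.0
```

```bash
python3 - <<'E'
from h import *
st();print("to B");plan((.489,-.282,.27),-88.7)
im=arm.grab_frame("wrist");cv2.imwrite("pics/w5.png",im)
E
```

```text
t 26.60 p [0.6636 0.1082 0.2816] rpy [-3.1330e+00  2.6000e-03 -1.5991e+00] F [-0.46  0.05 -0.08] w 0.0526 g 0.0 q [ 0.45  0.33  0.05  0.   -1.28 -0.48]
to B
  rz -0.006 s [0.79, 0.325, 0.025] rows 2
  rz -0.007 s [0.785, 0.335, 0.025] rows 2
  rz -0.006 s [0.785, 0.345, 0.02] rows 2
  rz -0.007 s [0.78, 0.35, 0.025] rows 2
  rz -0.006 s [0.775, 0.36, 0.02] rows 2
```

View pics/w5.png

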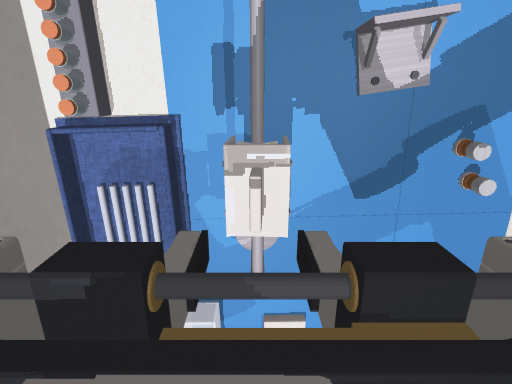

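The first cover hangs astride the bar at (257,190), upright and in line. On to the second cover.

>>> arm_command --series '[0,0,0,0.4,0.16,0,0.7,0,0,-0.006,0.79,0.325,0,0.8,0,0,-0.006,0.79,0.325,0,1]'

```text
t: 27.02
eef_pos: [0.6253, 0.0276, 0.2755]
ee_rot: [3.141, -0.0, -1.592]
force: [0.4, -0.1, 0.2]
width: 0.0748
gripper_force: 0.0
```

>>> arm_command --series '[0,0,-0.006,0.4,0.17,0,1,0,0,-0.006,0.785,0.335,0,1,0,0,-0.006,0.785,0.335,0,1]'

```text
t: 27.4
eef_pos: [0.5907, -0.0496, 0.2754]
ee_rot: [3.141, -0.0, -1.583]
force: [0.5, 0.5, -0.0]
width: 0.0878
gripper_force: 0.0
```

>>> arm_command --series '[0,0,-0.006,0.4,0.17,0,1,0,0,-0.006,0.785,0.345,0,1,0,0,-0.006,0.785,0.345,0,1]'

```text
t: 27.78
eef_pos: [0.5558, -0.1273, 0.2754]
ee_rot: [3.141, 0.0, -1.573]
force: [-0.4, 1.4, 0.5]
width: 0.0876
gripper_force: 0.0
```

>>> arm_command --series '[0,0,-0.006,0.4,0.17,0,1,0,0,-0.006,0.78,0.35,0,1,0,0,-0.006,0.78,0.35,0,1]'

```text
t: 28.15
eef_pos: [0.5211, -0.205, 0.2753]
ee_rot: [3.141, 0.0, -1.564]
force: [-0.2, -0.2, 0.0]
width: 0.0878
gripper_force: 0.0
```

>>> arm_command --series '[0,0,-0.006,0.4,0.18,0,1,0,0,-0.006,0.775,0.36,0.1,1,0,0,-0.006,0.775,0.36,0.1,1,0,0,-0.006,0.775,0.36,0.1,1]'

```text
t: 28.65
eef_pos: [0.487, -0.2812, 0.2654]
ee_rot: [3.141, 0.0, -1.552]
force: [0.3, -0.3, -0.2]
width: 0.0877
gripper_force: 0.0
```

```bash
python3 - <<'E'
from h import *
import pickle
m=arm.camera_model("wrist");pickle.dump(m,open("w6.pkl","wb"))
im=arm.grab_frame("wrist");cv2.imwrite("pics/w6.png",cv2.resize(im,(800,600),interpolation=cv2.INTER_CUBIC));st()
print(proj(m,np.array((.489,-.282,.099)))*1.5625)
E
```

```text
t 28.70 p [ 0.4871 -0.281   0.2655] rpy [-3.1415  0.     -1.5515] F [-0.39 -0.48 -0.13] w 0.0877 g 0.0 q [-0.18  0.16 -0.21 -0.   -1.19  0.19]
[391.27052553 279.50501474]
```

View pics/w6.png

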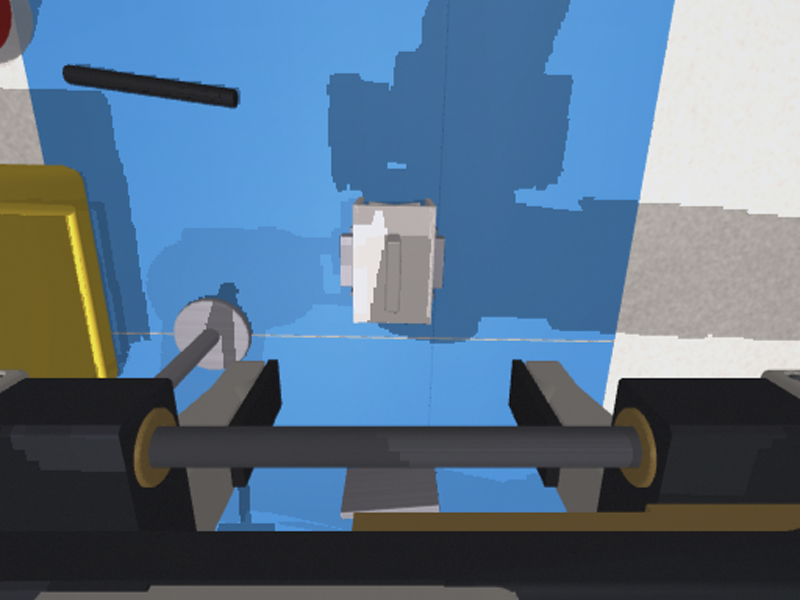

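The fin top centre is at (393,275), in line with the tool. I'll descend and grip.

>>> arm_command --series '[0,0,0,0.025,-0.01,0.4,1,0,0,0,0.025,-0.01,0.9,1,0,0,0,0.025,-0.01,0.9,1]'

```text
t: 29.08
eef_pos: [0.4856, -0.2828, 0.1726]
ee_rot: [3.135, 0.002, -1.551]
force: [0.3, 0.2, 0.3]
width: 0.0878
gripper_force: 0.0
```

>>> arm_command --series '[0,0,0,0,0,0.4,0.8,0,0,0,0,0,0.8,0.6,0,0,0,0,0,0.8,0.5,0,0,0,0,0,0.8,0.4,0,0,0,0,0,0.8,0.3,0,0,0,0,0,0.8,0.2,0,0,0,0,0,0.8,0.2,0,0,0,0,0,0.8,0.2]' --force 30

```text
t: 30.08
eef_pos: [0.4871, -0.2845, 0.0958]
ee_rot: [-3.141, -0.0, -1.553]
force: [-0.2, 0.1, -0.1]
width: 0.0184
gripper_force: 0.0
```

>>> arm_command --series '[0,0,0,0,0,0,0,0,0,0,0,0,0,0,0,0,0,0,0,0,0,0,0,0,0,0,0,0,0,0,0,0,0,0,0,0,0,0,0,0,0,0]'

```text
t: 30.82
eef_pos: [0.487, -0.2844, 0.0954]
ee_rot: [3.141, 0.0, -1.553]
force: [0.9, -0.4, -3.1]
width: 0.0101
gripper_force: 30.0
```

>>> arm_command --series '[0,0,0,0,0,-0.05,0,0,0,0,0,0,-0.15,0,0,0,0,0,0,-0.25,0,0,0,0,0,0,-0.25,0]'

```text
t: 31.32
eef_pos: [0.4879, -0.2847, 0.1219]
ee_rot: [-3.139, -0.001, -1.552]
force: [0.7, -0.6, -3.8]
width: 0.01
gripper_force: 30.0
```

```bash
python3 - <<'E'
from h import *
plan((.498,-.150,.13),-173.6,maxr=45)
E
```

```text
rz 0.47 s [-0.67, -0.065, -0.04] rows 4
  rz 0.471 s [-0.54, 0.41, -0.04] rows 4
```

>>> arm_command --series '[0,0,0.1,-0.15,-0.01,-0.01,0,0,0,0.21,-0.3,-0.03,-0.02,0,0,0,0.32,-0.46,-0.045,-0.03,0,0,0,0.43,-0.61,-0.06,-0.04,0,0,0,0.47,-0.67,-0.065,-0.04,0,0,0,0.47,-0.67,-0.065,-0.04,0]'

```text
t: 32.08
eef_pos: [0.4923, -0.2169, 0.1246]
ee_rot: [3.141, 0.0, -2.289]
force: [0.5, -0.6, -4.5]
width: 0.0098
gripper_force: 30.0
```

>>> arm_command --series '[0,0,0.1,-0.12,0.09,-0.01,0,0,0,0.21,-0.25,0.19,-0.02,0,0,0,0.32,-0.37,0.28,-0.03,0,0,0,0.43,-0.49,0.37,-0.04,0,0,0,0.47,-0.54,0.41,-0.04,0,0,0,0.47,-0.54,0.41,-0.04,0,0,0,0.47,-0.54,0.41,-0.04,0]'

```text
t: 32.95
eef_pos: [0.4971, -0.1501, 0.1285]
ee_rot: [-3.142, -0.0, -3.027]
force: [1.0, -0.5, -4.1]
width: 0.0099
gripper_force: 30.0
```

```bash
python3 - <<'E'
from h import *
import pickle
m=arm.camera_model("wrist");pickle.dump(m,open("w7.pkl","wb"))
im=arm.grab_frame("wrist");cv2.imwrite("pics/w7.png",cv2.resize(im,(800,600),interpolation=cv2.INTER_CUBIC))
face((.4876,-.0577),6.4)
for z,x,y in((.062,.4436,-.063),(.062,.5316,-.0527),(0,.4432,-.062),(0,.532,-.0526)):print(proj(m,np.array([x,y,z]))*1.5625)
E
```

```text
dist 0.0929 along -0.0009 Fn 0.01
t 33.00 p [ 0.4971 -0.1501  0.1285] rpy [-3.1416e+00 -2.0000e-04 -3.0276e+00] F [ 0.39  0.03 -3.53] w 0.0098 g 30.0 q [ 0.09  0.22 -0.49  0.   -0.86 -1.54]
[602.46014582 247.25887906]
[578.67617505 420.79124578]
[557.79279946 225.43909499]
[541.3108928  366.94898597]
```

View pics/w7.png

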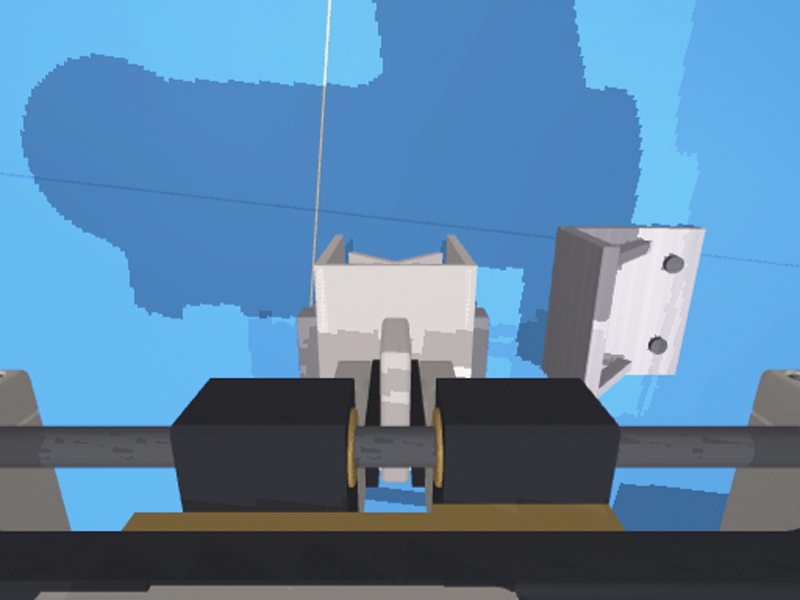

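The bracket's corner is at (602,246) against a predicted (602,247), so it has not moved. Pressing the first side.

>>> arm_command --series '[0,0,0,0,0.1,0.1,0,0,0,0,0,0.2,0.2,0,0,0,0,0,0.3,0.285,0,0,0,0,0,0.4,0.285,0,0,0,0,0,0.46,0.285,0,0,0,0,0,0.48,0.285,0,0,0,0,0,0.48,0.285,0]'

```text
t: 33.88
eef_pos: [0.492, -0.1019, 0.1004]
ee_rot: [-3.142, 0.001, -3.029]
force: [0.3, 0.1, -3.9]
width: 0.0099
gripper_force: 30.0
```

>>> arm_command --series '[0,0,0,0,0.015,0,0,0,0,0,0,0.03,0,0,0,0,0,0,0.045,0,0,0,0,0,0,0.06,0,0,0,0,0,0,0.075,0,0,0,0,0,0,0.09,0,0,0,0,0,0,0.1,0,0,0,0,0,0,0.1,0,0]'

```text
t: 34.88
eef_pos: [0.4907, -0.092, 0.1001]
ee_rot: [3.142, 0.0, -3.029]
force: [0.9, -2.3, -4.1]
width: 0.0098
gripper_force: 30.0
```

```bash
python3 - <<'E'
from h import *
face((.4876,-.0577),6.4)
E
```

```text
dist 0.0344 along -0.0008 Fn 2.37
t 34.88 p [ 0.4907 -0.092   0.1001] rpy [ 3.1415  0.     -3.0289] F [ 0.94 -2.28 -4.1 ] w 0.0098 g 30.0 q [ 0.21  0.23 -0.56 -0.   -0.78 -1.67]
```

>>> arm_command --series '[0,0,0,0,0.01,0,0,0,0,0,0,0.015,0,0,0,0,0,0,0.015,0,0]'

```text
t: 35.25
eef_pos: [0.4905, -0.0905, 0.1001]
ee_rot: [3.142, -0.0, -3.029]
force: [-0.2, -3.0, -4.0]
width: 0.01
gripper_force: 30.0
```

>>> arm_command --series '[0,0,0,0,0.003,0,0,0,0,0,0,0.005,0,0,0,0,0,0,0.005,0,0]'

```text
t: 35.62
eef_pos: [0.4904, -0.0901, 0.1001]
ee_rot: [3.142, 0.0, -3.029]
force: [0.7, -2.9, -2.5]
width: 0.0098
gripper_force: 30.0
```

>>> arm_command --series '[0,0,0,0,0.003,0,0,0,0,0,0,0.005,0,0,0,0,0,0,0.005,0,0]'

```text
t: 36.0
eef_pos: [0.4904, -0.0898, 0.1001]
ee_rot: [-3.141, -0.0, -3.029]
force: [1.1, -4.9, -3.2]
width: 0.0094
gripper_force: 30.0
```

>>> arm_command --series '[0,0,0,0,0.003,0,0,0,0,0,0,0.005,0,0,0,0,0,0,0.005,0,0]'

```text
t: 36.38
eef_pos: [0.4904, -0.0897, 0.1002]
ee_rot: [-3.141, -0.0, -3.029]
force: [1.1, -8.0, -3.7]
width: 0.0095
gripper_force: 30.0
```

>>> arm_command --series '[0,0,0,0,-0.1,0,0,0,0,0,0,-0.3,-0.05,0,0,0,0,0,-0.5,-0.1,0,0,0,0,0,-0.5,-0.1,0]'

```text
t: 36.88
eef_pos: [0.4962, -0.1396, 0.1101]
ee_rot: [3.141, 0.001, -3.031]
force: [-0.1, 0.8, -4.0]
width: 0.0098
gripper_force: 30.0
```

>>> arm_command --series '[0,0,-0.08,0,0,0,0,0,0,-0.2,0,0,0,0,0,0,-0.3,0,0,0,0,0,0,-0.42,0,0,0,0,0,0,-0.54,0,0,0,0,0,0,-0.64,0,0,0,0,0,0,-0.67,0,0,0,0,0,0,-0.67,0,0,0,0]'

```text
t: 37.88
eef_pos: [0.4958, -0.1383, 0.1098]
ee_rot: [3.141, 0.0, -1.977]
force: [-0.4, -0.4, -3.8]
width: 0.0096
gripper_force: 30.0
```

>>> arm_command --series '[0,0,-0.08,0,0,0,0,0,0,-0.2,0,0,0,0,0,0,-0.3,0,0,0,0,0,0,-0.42,0,0,0,0,0,0,-0.54,0,0,0,0,0,0,-0.64,0,0,0,0,0,0,-0.67,0,0,0,0,0,0,-0.67,0,0,0,0]'

```text
t: 38.88
eef_pos: [0.4958, -0.1385, 0.1099]
ee_rot: [3.142, 0.0, -0.926]
force: [-0.3, -0.3, -3.1]
width: 0.0097
gripper_force: 30.0
```

>>> arm_command --series '[0,0,-0.08,0,0,0,0,0,0,-0.2,0,0,0,0,0,0,-0.3,0,0,0,0,0,0,-0.42,0,0,0,0,0,0,-0.54,0,0,0,0,0,0,-0.64,0,0,0,0,0,0,-0.66,0,0,0,0,0,0,-0.66,0,0,0,0]'

```text
t: 39.88
eef_pos: [0.4959, -0.1387, 0.11]
ee_rot: [-3.142, 0.0, 0.109]
force: [-0.1, -0.3, -4.0]
width: 0.01
gripper_force: 30.0
```

```bash
python3 - <<'E'
from h import *
face((.4876,-.0577),6.4)
im=arm.grab_frame("wrist");a=cv2.resize(cv2.imread("pics/w3.png"),(512,384),interpolation=cv2.INTER_AREA)
cv2.imwrite("pics/w8.png",cv2.resize(im,(800,600),interpolation=cv2.INTER_CUBIC))
t=a[140:230,50:170]; r=cv2.matchTemplate(im[120:250,20:200],t,cv2.TM_CCOEFF_NORMED);print(cv2.minMaxLoc(r),"expect (30,20)")
E
```

```text
dist 0.0814 along -0.0008 Fn 0.29
t 39.88 p [ 0.4959 -0.1387  0.11  ] rpy [-3.1415e+00  1.0000e-04  1.0910e-01] F [-0.05 -0.29 -3.96] w 0.0100 g 30.0 q [ 0.11  0.24 -0.52 -0.   -0.82  1.57]
(0.07090365141630173, 0.990816056728363, (60, 0), (30, 19)) expect (30,20)
```

Bracket unmoved (match score 0.99). Pressing the second side.

>>> arm_command --series '[0,0,-0.004,0,-0.1,0.05,0,0,0,-0.004,0,-0.2,0.1,0,0,0,-0.004,0,-0.28,0.1,0,0,0,-0.004,0,-0.34,0.1,0,0,0,-0.004,0,-0.36,0.1,0,0,0,-0.004,0,-0.36,0.1,0]'

```text
t: 40.67
eef_pos: [0.492, -0.1028, 0.1002]
ee_rot: [3.142, -0.0, 0.119]
force: [-0.0, -1.4, -4.6]
width: 0.0097
gripper_force: 30.0
```

>>> arm_command --series '[0,0,0,0,-0.015,0,0,0,0,0,0,-0.03,0,0,0,0,0,0,-0.045,0,0,0,0,0,0,-0.06,0,0,0,0,0,0,-0.075,0,0,0,0,0,0,-0.09,0,0,0,0,0,0,-0.1,0,0,0,0,0,0,-0.1,0,0]'

```text
t: 41.68
eef_pos: [0.4907, -0.0929, 0.1001]
ee_rot: [-3.142, 0.0, 0.119]
force: [0.4, -1.5, -3.1]
width: 0.0098
gripper_force: 30.0
```

>>> arm_command --series '[0,0,0,0,-0.01,0,0,0,0,0,0,-0.02,0,0,0,0,0,0,-0.025,0,0,0,0,0,0,-0.025,0,0]'

```text
t: 42.18
eef_pos: [0.4904, -0.0905, 0.1001]
ee_rot: [-3.142, 0.0, 0.119]
force: [-0.3, -3.1, -3.8]
width: 0.0099
gripper_force: 30.0
```

>>> arm_command --series '[0,0,0,0,-0.003,0,0,0,0,0,0,-0.005,0,0,0,0,0,0,-0.005,0,0]'

```text
t: 42.55
eef_pos: [0.4903, -0.0901, 0.1001]
ee_rot: [3.142, 0.0, 0.119]
force: [-1.2, -2.1, -3.2]
width: 0.0094
gripper_force: 30.0
```

>>> arm_command --series '[0,0,0,0,-0.003,0,0,0,0,0,0,-0.005,0,0,0,0,0,0,-0.005,0,0]'

```text
t: 42.92
eef_pos: [0.4903, -0.09, 0.1001]
ee_rot: [3.141, 0.0, 0.119]
force: [0.5, -5.8, -2.8]
width: 0.01
gripper_force: 30.0
```

>>> arm_command --series '[0,0,0,0,-0.003,0,0,0,0,0,0,-0.005,0,0,0,0,0,0,-0.005,0,0]'

```text
t: 43.3
eef_pos: [0.4903, -0.0898, 0.1002]
ee_rot: [3.141, 0.0, 0.119]
force: [0.7, -8.2, -3.5]
width: 0.0096
gripper_force: 30.0
```

>>> arm_command --series '[0,0,0,0,0.1,0,0,0,0,0,0,0.3,-0.1,0,0,0,0,0,0.4,-0.4,0,0,0,0,0,0.4,-0.8,0,0,0,0,0,0.4,-0.8,0]'

```text
t: 43.92
eef_pos: [0.4972, -0.1289, 0.183]
ee_rot: [3.142, -0.007, 0.119]
force: [0.1, -0.4, -4.3]
width: 0.0099
gripper_force: 30.0
```

>>> arm_command --series '[0,0,0,0,0,-0.4,0,0,0,0,0,0,-0.85,0,0,0,0,0,0,-0.85,0,0,0,0,0,0,-0.85,0]'

```text
t: 44.42
eef_pos: [0.4941, -0.1285, 0.2634]
ee_rot: [-3.14, 0.002, 0.119]
force: [0.2, 0.5, -5.6]
width: 0.0101
gripper_force: 30.0
```

```bash
python3 - <<'E'
from h import *
st()
plan((.658,-.022,.267),-91.6,maxr=40)
E
```

```text
t 44.42 p [ 0.4941 -0.1285  0.2634] rpy [-3.1403e+00  1.8000e-03  1.1860e-01] F [ 0.17  0.48 -5.58] w 0.0101 g 30.0 q [ 0.13  0.08 -0.32 -0.   -1.18  1.56]
  rz 0.364 s [0.585, -0.29, -0.01] rows 4
  rz 0.365 s [0.335, -0.555, -0.015] rows 4
  rz 0.364 s [-0.02, -0.655, -0.01] rows 4
```

>>> arm_command --series '[0,0,0.09,0.15,-0.07,0,0,0,0,0.18,0.29,-0.14,0,0,0,0,0.27,0.44,-0.22,0,0,0,0,0.364,0.585,-0.29,-0.01,0,0,0,0.364,0.585,-0.29,-0.01,0]'

```text
t: 45.05
eef_pos: [0.5494, -0.0925, 0.2635]
ee_rot: [3.14, 0.004, -0.453]
force: [-0.7, 0.4, -4.0]
width: 0.0095
gripper_force: 30.0
```

>>> arm_command --series '[0,0,0.09,0.08,-0.14,0,0,0,0,0.18,0.17,-0.28,0,0,0,0,0.27,0.25,-0.42,0,0,0,0,0.365,0.335,-0.555,-0.015,0,0,0,0.365,0.335,-0.555,-0.015,0]'

```text
t: 45.68
eef_pos: [0.6037, -0.0576, 0.2657]
ee_rot: [3.139, 0.001, -1.024]
force: [-0.1, -0.2, -3.6]
width: 0.0104
gripper_force: 30.0
```

>>> arm_command --series '[0,0,0.09,0,-0.16,0,0,0,0,0.18,-0.01,-0.33,0,0,0,0,0.27,-0.015,-0.49,0,0,0,0,0.364,-0.02,-0.655,-0.01,0,0,0,0.364,-0.02,-0.655,-0.01,0,0,0,0.364,-0.02,-0.655,-0.01,0,0,0,0.364,-0.02,-0.655,-0.01,0]'

```text
t: 46.55
eef_pos: [0.6584, -0.0227, 0.2685]
ee_rot: [3.141, -0.0, -1.596]
force: [0.1, 0.4, -3.2]
width: 0.01
gripper_force: 30.0
```

```bash
python3 - <<'E'
from h import *
im=arm.grab_frame("wrist");cv2.imwrite("pics/w9.png",im);st()
E
```

```text
t 46.60 p [ 0.6585 -0.0226  0.2687] rpy [ 3.1415e+00  1.0000e-04 -1.5965e+00] F [-0.02  0.12 -3.46] w 0.0100 g 30.0 q [ 0.26  0.32  0.   -0.   -1.25 -0.29]
```

View pics/w9.png

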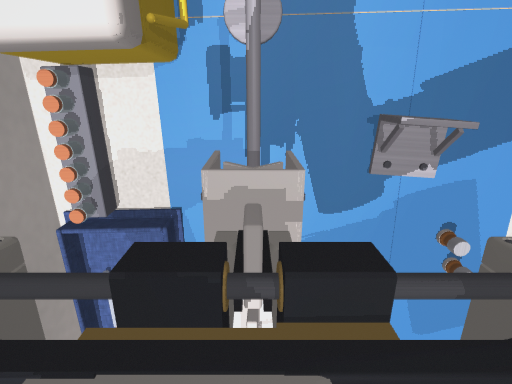

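The bar at u≈253 is in line with the held cover, and both of its latches are in. Lowering.

>>> arm_command --series '[0,0,0,0,0,0.1,0,0,0,0,0,0,0.25,0,0,0,0,0,0,0.4,0,0,0,0,0,0,0.55,0,0,0,0,0,0,0.67,0,0,0,0,0,0,0.73,0,0,0,0,0,0,0.73,0,0,0,0,0,0,0.73,0]'

```text
t: 47.6
eef_pos: [0.6594, -0.0221, 0.1962]
ee_rot: [-3.141, 0.0, -1.598]
force: [0.5, -0.8, -3.8]
width: 0.01
gripper_force: 30.0
```

>>> arm_command --series '[0,0,0,0,0,0.02,0,0,0,0,0,0,0.04,0,0,0,0,0,0,0.055,0,0,0,0,0,0,0.07,0,0,0,0,0,0,0.07,0]'

```text
t: 48.22
eef_pos: [0.6589, -0.0222, 0.1883]
ee_rot: [3.141, -0.0, -1.598]
force: [-0.6, 1.2, -2.7]
width: 0.0097
gripper_force: 30.0
```

>>> arm_command --series '[0,0,0,0,0,0.005,0,0,0,0,0,0,0.01,0,0,0,0,0,0,0.01,0]'

```text
t: 48.6
eef_pos: [0.659, -0.0222, 0.1875]
ee_rot: [3.142, -0.0, -1.598]
force: [-0.9, 0.4, -3.9]
width: 0.0098
gripper_force: 30.0
```

>>> arm_command --series '[0,0,0,0,0,0.005,0,0,0,0,0,0,0.01,0,0,0,0,0,0,0.01,0]'

```text
t: 48.98
eef_pos: [0.659, -0.0222, 0.1867]
ee_rot: [-3.142, -0.0, -1.598]
force: [-0.5, -0.7, -2.0]
width: 0.0096
gripper_force: 30.0
```

>>> arm_command --series '[0,0,0,0,0,0.005,0,0,0,0,0,0,0.01,0,0,0,0,0,0,0.01,0]'

```text
t: 49.35
eef_pos: [0.6591, -0.0222, 0.1865]
ee_rot: [-3.141, -0.0, -1.598]
force: [-4.0, 0.3, 4.7]
width: 0.0096
gripper_force: 30.0
```

The cover is resting on the bar with about 8 N. I'll release, rise, and check.

>>> arm_command --series '[0,0,0,0,0,0,0.15,0,0,0,0,0,0,0.25,0,0,0,0,0,0,0.4,0,0,0,0,0,0,0.5,0,0,0,0,0,0,0.6,0,0,0,0,0,0,0.6,0,0,0,0,0,0,0.6,0,0,0,0,0,0,0.6]'

```text
t: 50.35
eef_pos: [0.659, -0.0222, 0.1856]
ee_rot: [-3.142, 0.0, -1.598]
force: [-0.5, -0.2, -0.0]
width: 0.0527
gripper_force: 0.0
```

>>> arm_command --series '[0,0,0,0,0,-0.1,0.6,0,0,0,0,0,-0.4,0.6,0,0,0,0,0,-0.9,0.6,0,0,0,0,0,-0.9,0.6]'

```text
t: 50.85
eef_pos: [0.6612, -0.0222, 0.2815]
ee_rot: [-3.133, 0.001, -1.598]
force: [0.1, -0.6, -0.5]
width: 0.0525
gripper_force: 0.0
```

>>> arm_command --series '[0,0,0,0.3,0.3,0,0.6,0,0,0,0.6,0.8,0,0.6,0,0,0,0.6,0.8,0,0.6,0,0,0,0.6,0.8,0,0.6]'

```text
t: 51.35
eef_pos: [0.5776, -0.0801, 0.2763]
ee_rot: [-3.14, 0.0, -1.598]
force: [-0.1, 0.3, -0.3]
width: 0.0528
gripper_force: 0.0
```

>>> arm_command --series '[0,0,0,0.3,0.3,0,0.6,0,0,0,0.6,0.8,0,0.6,0,0,0,0.6,0.8,0,0.6,0,0,0,0.6,0.8,0,0.6]'

```text
t: 51.85
eef_pos: [0.4967, -0.1376, 0.2758]
ee_rot: [-3.141, 0.0, -1.598]
force: [0.6, -0.2, -0.1]
width: 0.0526
gripper_force: 0.0
```

```bash
python3 - <<'E'
from h import *
st()
s=arm.grab_frame("scene");t=arm.grab_frame("top")
A=cv2.resize(s[160:285,150:350],None,fx=4,fy=4,interpolation=cv2.INTER_CUBIC)[:300*2]
B=cv2.resize(t[115:240,185:385],None,fx=4,fy=4,interpolation=cv2.INTER_CUBIC)
cv2.imwrite("pics/fin.png",cv2.resize(np.vstack([A,B]),(480,600),interpolation=cv2.INTER_AREA))
E
```

```text
t 51.85 p [ 0.4967 -0.1376  0.2758] rpy [-3.1408  0.     -1.5978] F [ 0.57 -0.17 -0.08] w 0.0526 g 0.0 q [ 0.11  0.08 -0.29  0.   -1.2  -0.14]
```

View pics/fin.png

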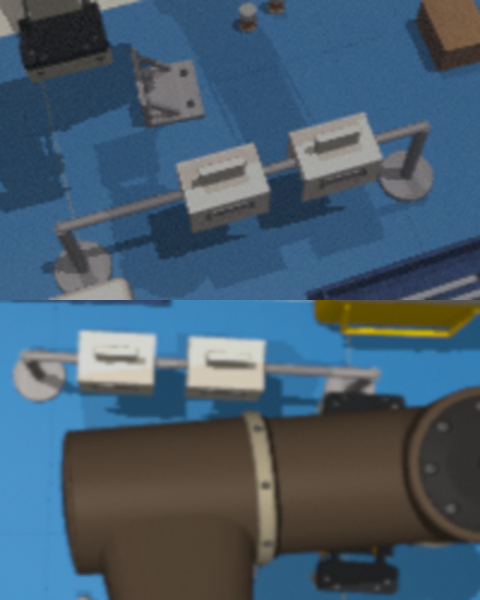

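Both covers hang astride the bar side by side, at scene crop (222,185) and (337,150), with their latches in and the arm clear.

```bash
python3 -c "
from station import arm
print(arm.job_done())"
```

```text
the job is handed in; nothing more can be done
None
```

I handed the job in at about 52 s: only two covers were on the table, both now have both latches pressed home against the bracket and hang released, side by side, on the rail; the judge's verdict was not shown.

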